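# Put the drill-press tools back in their foam tray

## Robot

A 7-joint arm with a two-finger parallel gripper is mounted at the origin on a cart in front of the work surface, level with it; the furniture and walls round the work are solid. World frame = base frame: x ahead of the robot, y to its left, z up, the work surface at z = 0. Lengths are in m, angles in rad, forces in N, time in s.
With the tool pointing down it reaches from about 0.35 to 0.9 m from the base axis. Payload 8.1 kg.
Tool frame: the origin (TCP) lies on the centre line of the jaws, within the pads' length; the fingertips stand 19 mm ahead of it and the grasp point (between the pads) is the TCP (arm.tip_reach is the distance from the TCP to the fingertips, in m); z points along the fingers, y is the line along which they close (so a half turn about z gives the same grasp; the last joint's range is limited). The gripper opens to 92 mm and grips with 3 to 60 N. Pads are 19 mm wide; open, the fingers measure 130 mm over their backs; the gripper's body (75 mm by 190 mm) begins 47 mm behind the grasp point.
Start: joints at [-1.33, 0.434, 0.025, 1.573, -0.012, 1.134, -0.075], TCP at [0.211, 0.588, 0.246] pointing down, gripper open.
Joint ranges: [-2.62, 2.62], [-0.44, 2.09], [-1.27, 1.32], [0.08, 2.57], [-1.32, 4.46], [0.12, 2], [-2.74, 2.74]. Speed limits (rad/s): [2.22, 2.22, 3.01, 3.01, 3.14, 3.14, 3.14].

## Interface

Orientations are given as a rotation vector (axis times angle).
In Python, from cell import arm gives the robot as it stands.
- The arm moves only by the tool arm_command, never from a script. Its argument "targets" is a list that holds one entry, the list of rows, each a list of 6 numbers: the shift along the tool's x, y, z in m, then the turn, a rotation vector about the tool's x, y, z in rad. A call has 1 to 10 rows; each row shifts and turns the commanded pose from where the row before left it, along the tool's axes as they then stand; what a row does not reach is not made up. A row lasts 1/8 s, in which the tool goes at most 62.5 mm and 10.7 degrees, less where a joint would pass 70% of its speed; a pose out of reach is approached as far as the arm can. A call with a gripper value outside its range is refused whole. "jaw" is the finger opening in m, from 0 to 0.0918, set as the call begins (left out, the last holds). The fingers move at their own pace and stop on an object; "newtons" is the grip in N (left out, the last holds). Time passes only in rows, so rows that do not move let the fingers close. It gives the time, the measured TCP pose, the force, the opening and the grip force at its end, in the units of the state.
- arm.observe(): the state, without advancing time (a new reading comes with each control period).
- arm.get_image(name): name is "side" or "top"; returns a dict with "pixels" (420x560x3 uint8, red, green, blue), "z_map" (420x560 float32, m along the optical axis (not along the pixel's ray), 0 where there is no reading), "fx", "fy", "cx", "cy" (pixels), "xyz" and "rotation" of the camera in the world. Camera axes: x right, y down, z forward; pixel columns grow to the right and rows downward; lengths in m; the calibration is good to about 2 mm. A picture is of the moment at which its call begins.
- arm.sign_off(): hands the job in; it is judged then, once.
The state is a dict: "clock": time; "joints": joint angles; "dq": joint speeds; "joint_efforts": joint torques, N m; "position": TCP position; "ee_rot": TCP orientation; "force": force on the tool from outside, world axes, zero at the start; "ft_torque": the same for the moment, N m; "width": opening from 0.0 (shut) to 1.0 (fully open); "gripper_force": force on a finger pad.
Only numpy, scipy, OpenCV 4.12 (cv2) and the standard library are available. Lean on these libraries where they do the work, as an engineer would, in place of code of your own. Each camera call takes 0.05 s, during which the arm holds its last target. There are 200 camera calls.

## Task

Put the drill press's tool tray back in order: lay the chuck key, the small spanner, the small orange screwdriver and the blue-capped marker each flat on the floor of the foam recess that is cut to its own outline. The bigger spanner and the red screwdriver belong to another tray and have no recess here: leave them lying where they are.

Things in the scene. Friction and masses are not known exactly. Their poses are not given: they have to be found in the camera images.
- small_spanner_mid (a point): The smaller of the two bright combination spanners (ring at one end, open jaw at the other), 151 long, heads 33 wide and 8 thick, shank 10 wide with its top 5 mm up, 90 g, lying flat. Point: middle of the shank, 4 mm above what it lies on. y runs along the shank (ring end at +y), z up.
- orange_screwdriver_mid (a point): The small screwdriver with an orange handle and a black band, 154 long in all; handle 98 long and 27 thick, blade thin (5). Point: on the handle's axis, a good place to grip, 11 mm above what it lies on. y runs along the tool (butt 61 mm away at +y, blade tip 93 mm away at -y); x and z turn about y if it rolls.
- marker_mid (a point): White marker pen with a blue cap, round, 135 long, 16 thick, 20 g, lying down. Point: its centre, 8 mm above what it lies on. y runs along the pen; x and z turn about y if it rolls.
- chuck_key_mid (a point): Grey steel T-shaped drill chuck key: round shaft 9 thick, toothed nose 15 thick at one end, cross bar 48 wide and 6 thick at the other, 74 long, 16 high. Point: on the shaft, half-way along, 6 mm above what it lies on; the place to grip. y runs along the shaft (cross bar centred 32 mm away at +y, end of the nose 37 mm away at -y), z up.
- big_spanner_mid (a point): The larger combination spanner, 188 long, heads up to 41 wide, 10 thick. It has no recess. Point: middle of the shank, 4 mm up; y along the shank (ring end at +y).
- red_screwdriver_mid (a point): The bigger screwdriver with a red handle, 203 long, handle 31 thick. It has no recess. Point: 50 mm from the tool's middle towards the butt, 17 mm up, in the handle; y along the tool (butt at +y).
- spanner_recess (a point): Spanner recess (either way round), 168 long, 49 wide over both ends, 12 deep, in a black foam insert (70 x 184, top 23 over the bench), one of 4 in a fixed grey tray (rim 29 high). Blue floor 11 over the bench. A black finger channel as deep, 76 along y, crosses its middle. Point: its middle, 4 mm over that floor, where the seated spanner's point is. y: along it.
- screwdriver_recess (a point): Screwdriver recess, 170 long: 44 wide at the handle (+y), 24 at the blade, 12 deep, in a black foam insert (70 x 184, top 23 over the bench), one of 4 in a fixed grey tray. Blue floor 11 over the bench. A black finger channel as deep, 64 along y, crosses its middle. Point: 14 mm from that to +y, 11 mm over that floor, where the seated screwdriver's point is. y: along it towards the handle end.
- marker_recess (a point): Recess for the marker, a straight slot 152 x 32 (either way round), 12 deep, in a black foam insert (70 x 184, top 23 over the bench), one of 4 in a fixed grey tray (rim 29 high). Blue floor 11 over the bench. A black finger channel as deep, 64 along y, crosses its middle. Point: its middle, 8 mm over that floor, where the seated marker's point is. y: along it.
- chuck_key_recess (a point): Chuck key recess, a T 90 long: 62 wide for the bar (+y), 31 for the nose, 12 deep, in a black foam insert (70 x 184, top 23 over the bench), one of 4 in a fixed grey tray. Blue floor 11 over the bench. A black finger channel as deep, 40 along y, crosses its middle. Point: the insert's middle, 6 mm over that floor, where the seated chuck key's point is. y: along it towards the bar end.

How it is judged:
By the outcome, as a careful person would: the job done as asked, in the order asked, and still so for the second after the job is handed in, with the robot touching nothing.
It also fails if it takes over 112 s, if anything falls off the work surface, if the arm or the gripper's body presses on something with over 40 N, if the wrist force passes 120 N, or if a joint passes its speed limit or range.

## Working session

There is one attempt and no reset: what is moved stays moved. The work goes in short steps, Python scripts to look and compute and a tool call to move; the robot and the scene stay as the last step left them, time stands still between calls to the robot, and variables do not carry over. Pictures are saved under pics/ and viewed, at most 14 in all, crops included, and the job is handed in when it is done.

Besides the shell and the picture viewer there is one more tool, called after "Emit:" as name(argument=value, ...), one argument or row to a line, values as JSON. arm_command: Moves the arm, as the interface text tells. Its arguments: {"type":"object","properties":{"targets":{"type":"array","items":{"type":"array","items":{"type":"array","items":{"type":"number"}}}},"jaw":{"type":"number"},"newtons":{"type":"number"}},"required":["targets"]}

```bash
mkdir -p pics; ls; cat > h.py <<'E'
import numpy as np,cv2
from cell import arm
from scipy.spatial.transform import Rotation as R
def snap(n,f):
    im=arm.get_image(n); cv2.imwrite('pics/'+f,cv2.cvtColor(im['pixels'],cv2.COLOR_RGB2BGR)); np.save('/tmp/'+n+'.npy',im,allow_pickle=True); return im
def rot(im):
    r=np.array(im['rotation']); return r if r.shape==(3,3) else R.from_rotvec(r).as_matrix()
def ray(im,u,v,z):
    d=rot(im)@np.array([(u-im['cx'])/im['fx'],(v-im['cy'])/im['fy'],1]); o=np.array(im['xyz'])
    return o+d*(z-o[2])/d[2]
def cloud(im):
    v,u=np.mgrid[:420,:560]; Z=im['z_map']
    p=np.stack([(u-im['cx'])/im['fx']*Z,(v-im['cy'])/im['fy']*Z,Z],-1)
    return p@rot(im).T+np.array(im['xyz'])
E
python3 - <<'E'
from h import *
for n in('top','side'):
    im=snap(n,n+'0.png'); print({k:v for k,v in im.items() if k not in('pixels','z_map')})
print(arm.observe())
E
```

```text
pics
{'fx': 420.66595293988183, 'fy': 420.66595293988183, 'cx': 276.9664984624568, 'cy': 208.6338729727725, 'xyz': array([ 0.50619027, -0.18059878,  0.99980419]), 'rotation': array([-2.18818397,  2.18292052, -0.07528576])}
{'fx': 464.3919830774193, 'fy': 464.3919830774193, 'cx': 280.35530031374924, 'cy': 202.75428393285966, 'xyz': array([0.17510791, 0.45230663, 0.56979378]), 'rotation': array([-0.72667396,  2.48110456, -1.32089536])}
{'clock': 0.1, 'joints': array([-1.32957436,  0.43514224,  0.02499342,  1.57398637, -0.01159553,
        1.13394687, -0.07512008]), 'dq': array([-0.00050598, -0.00242252, -0.0013616 , -0.00174573,  0.00070214,
        0.00074618, -0.00030823]), 'joint_efforts': array([ 3.09633178e-03, -6.69118023e+01,  9.88542661e-01, -3.15146184e+01,
       -6.02382305e-02,  3.74671456e-02,  1.07519490e-04]), 'position': array([0.21060159, 0.58802045, 0.24503815]), 'ee_rot': array([-5.37564806e-01, -3.09516226e+00,  2.09621713e-03]), 'force': array([ 0.09184918, -0.2701547 , -0.38300654]), 'ft_torque': array([ 0.02687207, -0.0504791 ,  0.0434684 ]), 'gripper_force': 0.0, 'width': 1.000204858382667}
```

View pics/top0.png

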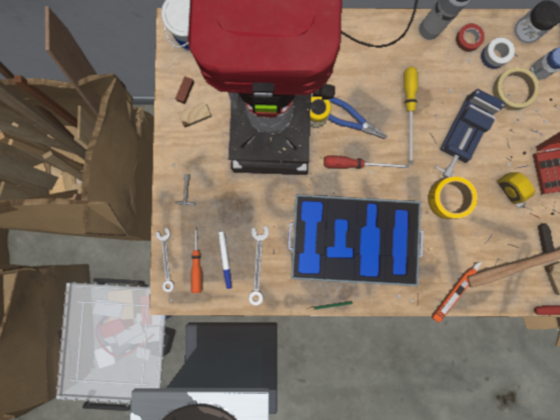

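View pics/side0.png

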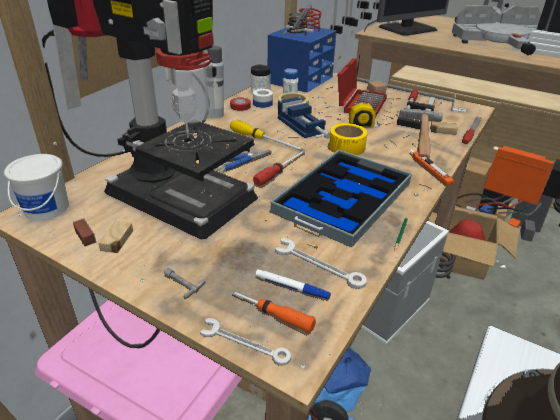

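Top view (up = +x, left = +y): small spanner is the left one (165,260), orange screwdriver (197,260), marker (226,260), chuck key (186,190), big spanner (259,265). The tray recesses are spanner (311,238), key (340,240), screwdriver (371,240) and marker (401,242). Screwdriver handle and key bar point towards the robot in both places. The side view agrees.

```bash
cat >> h.py <<'E'
def axis(m):
    v,u=np.nonzero(m); return u,v
def comps(m,minA=15):
    n,l,s,c=cv2.connectedComponentsWithStats(m.astype(np.uint8)); return [(l==i,s[i],c[i]) for i in range(1,n) if s[i][4]>=minA]
def rep(im,m,z):
    v,u=np.nonzero(m); P=np.array([ray(im,a,b,z)[:2] for a,b in zip(u,v)])
    (c,sz,an)=cv2.minAreaRect((P*1000).astype(np.float32)); b=cv2.boxPoints((c,sz,an))
    e0,e1=b[1]-b[0],b[2]-b[1]; e=e0 if np.hypot(*e0)>np.hypot(*e1) else e1
    t=np.degrees(np.arctan2(e[1],e[0])); t=(t+90)%180-90
    return np.round(c,1),np.round(sorted(sz),1),round(float(t),1),np.round(P.mean(0)*1000,1)
E
cat > m.py <<'E'
from h import *
for n in('top','side'):
    im=np.load('/tmp/%s.npy'%n,allow_pickle=True).item()
    hsv=cv2.cvtColor(im['pixels'],cv2.COLOR_RGB2HSV); h,s,v=[hsv[...,i].astype(int) for i in range(3)]
    g=cloud(im); 
    roi=(g[...,0]>.25)&(g[...,0]<.66)&(g[...,1]>-.5)&(g[...,1]<.12)&(g[...,2]>-.02)&(g[...,2]<.06)
    print(n,'bench z',np.median(g[...,2][roi]))
    for name,m,z,A in(('blue',(h>100)&(h<125)&(s>150)&(v>60),.011,40),('orange',(h<12)&(s>190)&(v>140),.0135,60),('grey',(s<75)&(v>110),.006,40)):
        for mm,st,c in comps(m&roi,A): print(name,st,rep(im,mm,z))
E
python3 m.py
python3 - <<'E'
from h import *
a=cv2.imread('pics/top0.png')[160:310,150:430]; cv2.imwrite('pics/c1.png',cv2.resize(a,None,fx=2.85,fy=2.85,interpolation=cv2.INTER_CUBIC))
E
```

```text
top bench z 0.0005317900862800151
blue [ 298  201   25   73 1217] (array([ 508.9, -257.7]), array([ 50. , 168.9]), -3.1, array([ 508.7, -257.6]))
blue [ 360  204   20   73 1193] (array([ 502.6, -396.7]), array([ 44.6, 168.7]), -0.8, array([ 492.6, -397.2]))
blue [392 210  16  65 890] (array([ 497.9, -466.9]), array([ 34. , 150.9]), -3.1, array([ 497.4, -467.6]))
blue [327 219  27  39 621] (array([ 506.7, -327.3]), array([60.9, 88.9]), 0.1, array([ 499. , -327.5]))
blue [225 271   5  17  53] (array([410.7, -64.2]), array([ 7.7, 37.8]), 7.0, array([412.6, -64.4]))
grey [  155   174   263   138 15827] (array([ 497.5, -199.7]), array([321.6, 615.3]), -89.9, array([ 502.6, -117.1]))
grey [149 266   3  45  53] (array([389. , 116.1]), array([  4.2, 101.8]), -0.4, array([385.9, 116.5]))
side bench z 0.0011586407980698765
blue [338 162  58  21 353] (array([ 499.9, -464.8]), array([ 36.8, 146. ]), -3.8, array([ 498.7, -467.7]))
blue [320 173  67  26 528] (array([ 504. , -394.9]), array([ 46.9, 164.5]), -1.1, array([ 491.5, -397.5]))
blue [318 191  40  19 319] (array([ 507.7, -331.6]), array([4
[... 516 characters left out ...]
]), array([138.6, 303. ]), 86.9, array([ 446. , -320.7]))
grey [ 355  192   51   72 1385] (array([ 380.5, -314.8]), array([ 66.8, 259.1]), -87.4, array([ 376.9, -286.3]))
grey [294 216  29  14  84] (array([ 517.1, -225.1]), array([12.1, 64.5]), -4.3, array([ 516.7, -223.8]))
grey [399 223  13  22  68] (array([ 339.4, -301.8]), array([10.9, 76.9]), -84.1, array([ 341. , -309.1]))
grey [290 229  43  12 174] (array([ 494. , -196.1]), array([26.4, 84. ]), 23.8, array([ 497.2, -192.2]))
grey [  161   236   218   134 11183] (array([496.9, -27.8]), array([277.1, 337.7]), 4.8, array([482. , -13.7]))
grey [153 293  27  24 362] (array([596.9,  96. ]), array([42.4, 46.2]), -33.7, array([598.8,  94.9]))
```

View pics/c1.png

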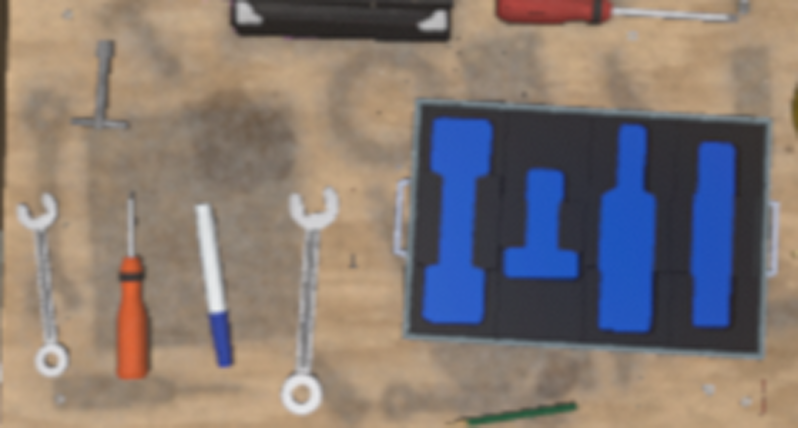

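Crop (2.85× from (150,160)): the key has its bar at (100,124) and nose at (106,41). Small spanner jaw is at (37,193) and ring at (51,376). Screwdriver tip is at (131,193) and butt at (132,377). Marker ends are (203,206) and (225,366).

```bash
cat > poses.py <<'E'
from h import *
im=np.load('/tmp/top.npy',allow_pickle=True).item()
def P(X,Y,z): return ray(im,(X+.5)/2.85-.5+150,(Y+.5)/2.85-.5+160,z)[:2]*1000
for n,a,b,z in(('key bar,nose',(100,124),(106,41),.008),('spanner ring,jaw',(51,376),(37.5,193),.006),('sd butt,tip',(132,377),(131,193),.011),('marker',(225,366),(203,206),.008)):
    p,q=P(*a,z),P(*b,z); d=q-p; L=np.hypot(*d); print(n,p.round(),q.round(),'L',L.round(1),'ang',np.degrees(np.arctan2(d[1],d[0])).round(1),'mid',((p+q)/2).round(1),'61from first',(p+d/L*61).round(1))
g=cloud(im)
for v in(240,245): print([int(1000*z) for z in g[v,288:425,2]])
s=arm.observe(); print(arm.tip_reach,R.from_rotvec(s['ee_rot']).as_matrix().round(3))
E
python3 poses.py
```

```text
key bar,nose [588.  38.] [657.  35.] L 69.6 ang -3.1 mid [622.6  36.6] 61from first [648.7  35.2]
spanner ring,jaw [381.  75.] [530.  90.] L 150.6 ang 5.4 mid [455.6  82.6] 61from first [441.3  81.2]
sd butt,tip [381.   8.] [531.  11.] L 150.0 ang 1.2 mid [455.6   9.6] 61from first [441.6   9.3]
marker [389. -67.] [520. -48.] L 132.2 ang 8.5 mid [454.7 -57.6] 61from first [449.6 -58.4]
[20, 20, -2, 0, -1, 29, 29, 7, 8, 8, 6, 9, 10, 8, 12, 10, 6, 7, 11, 10, 9, 13, 13, 10, 12, 10, 11, 15, 10, 9, 8, 13, 12, 11, 10, 8, 10, 10, 10, 9, 10, 10, 9, 11, 9, 10, 10, 11, 10, 11, 12, 11, 10, 7, 9, 7, 10, 10, 10, 9, 7, 10, 12, 10, 10, 8, 7, 8, 12, 10, 13, 9, 10, 9, 8, 11, 12, 11, 10, 10, 11, 12, 11, 12, 10, 8, 12, 11, 12, 8, 12, 12, 8, 11, 12, 13, 9, 8, 11, 11, 6, 7, 11, 9, 7, 11, 10, 6, 12, 9, 8, 8, 7, 7, 9, 9, 10, 11, 10, 10, 9, 8, 10, 11, 10, 7, 5, 10, 20, 26, 27, -1, 17, 22, 16, 0, -2]
[21, 19, -2, 1, 26, 24, 0, 12, 11, 9, 8, 6, 11, 9, 11, 9, 6, 11, 11, 9, 9, 8, 9, 11, 9, 10, 9, 10, 8, 12, 11, 10, 11, 8, 10, 11, 6, 10, 7, 12, 10, 11, 13, 8, 11, 11, 8, 12, 10, 9, 9, 14, 11, 13, 14, 9, 10, 10, 999, 9, 10, 7, 10, 10, 10, 999, 7, 6, 11, 13, 9, 11, 12, 11, 8, 9, 9, 11, 9, 12, 10, 6, 9, 10, 10, 11, 9, 9, 10, 10, 11, 10, 9, 11, 6, 12, 7, 9, 5, 8, 9, 13, 8, 9, 9, 13, 9, 11, 10, 11, 11, 12, 13, 11, 13, 13, 11, 11, 11, 9, 11, 8, 10, 8, 9, 12, 5, 14, 21, 25, 29, 0, 20, 22, 0, 1, 0]
0.019 [[-0.941  0.337 -0.   ]
 [ 0.337  0.941 -0.001]
 [-0.    -0.001 -1.   ]]
```

```bash
cat > go.py <<'E'
import sys
from h import *
x,y,z,a=map(float,sys.argv[1:5]) # mm, object angle deg
s=arm.observe(); M=R.from_rotvec(s['ee_rot']).as_matrix()
b=np.radians(a+180); T=np.array([[np.cos(b),np.sin(b),0],[np.sin(b),-np.cos(b),0],[0,0,-1]]).T
T=np.column_stack([[np.cos(b),np.sin(b),0],[np.sin(b),-np.cos(b),0],[0,0,-1]])
d=np.array([x,y,z])/1000-s['position']
print('turn',R.from_matrix(M.T@T).as_rotvec().round(3),'shift now',(M.T@d).round(4),'shift after turn',(T.T@d).round(4),'clock',s['clock'],'pos',s['position'].round(4))
E
python3 go.py 620 37 245 -3.1
```

```text
turn [-0.001 -0.    -0.29 ] shift now [-0.5712 -0.3807  0.0006] shift after turn [-0.4386 -0.5281  0.    ] clock 0.1 pos [0.2106 0.588  0.245 ]
```

Emit:
arm_command(
  targets=[
    [[0,0,0,0,0,-0.145],[0,0,0,0,0,-0.145],[-0.0365,-0.044,0,0,0,0],[-0.0365,-0.044,0,0,0,0],[-0.0365,-0.044,0,0,0,0],[-0.0365,-0.044,0,0,0,0],[-0.0365,-0.044,0,0,0,0],[-0.0365,-0.044,0,0,0,0],[-0.0365,-0.044,0,0,0,0],[-0.0365,-0.044,0,0,0,0]],
  ],
  jaw=0.06,
  newtons=20,
)

```text
clock: 1.35
position: [0.484, 0.2196, 0.2456]
ee_rot: [-0.084, -3.14, -0.0]
force: [0.3, 0.7, 0.5]
width: 0.652
gripper_force: 0.0
```

```bash
python3 go.py 620 37 60 -3.1
```

```text
turn [ 0. -0.  0.] shift now [-0.1456 -0.175   0.1856] shift after turn [-0.1456 -0.1749  0.1856] clock 1.35 pos [0.484  0.2196 0.2456]
```

Emit:
arm_command(
  targets=[
    [[-0.0292,-0.035,0.02,0,0,0],[-0.0292,-0.035,0.02,0,0,0],[-0.0292,-0.035,0.02,0,0,0],[-0.029,-0.035,0.02,0,0,0],[-0.029,-0.035,0.02,0,0,0],[0,0,0.04,0,0,0],[0,0,0.045,0,0,0],[0,0,0,0,0,0],[0,0,0,0,0,0]],
  ],
)

```text
clock: 2.48
position: [0.6199, 0.0387, 0.062]
ee_rot: [0.084, 3.139, 0.0]
force: [0.5, 0.5, 1.2]
width: 0.652
gripper_force: 0.0
```

```bash
python3 go.py 620 37 22 -3.1; python3 - <<'E'
from h import *
im=snap('side','s1.png'); cv2.imwrite('pics/s1c.png',cv2.resize(cv2.imread('pics/s1.png')[180:380,80:360],None,fx=2.8,fy=2.8))
E
```

```text
turn [0.    0.001 0.   ] shift now [-0.0001 -0.0017  0.04  ] shift after turn [-0.0001 -0.0017  0.04  ] clock 2.475 pos [0.6199 0.0387 0.062 ]
```

View pics/s1c.png

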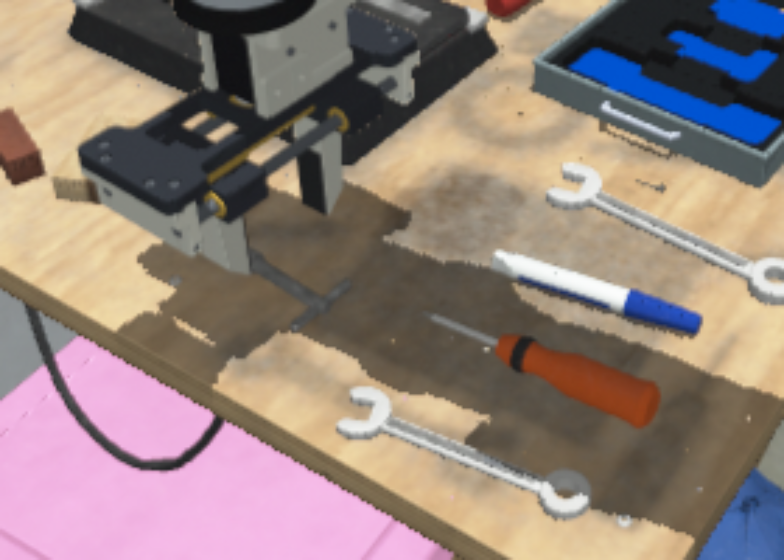

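The crop shows the open jaws straddling the key's shaft, with the key between the fingers near (270,270) and its cross bar at (325,300). Nothing is in the way, so I descend and close.

Emit:
arm_command(
  targets=[
    [[0,-0.0015,0.025,0,0,0],[0,0,0.0155,0,0,0],[0,0,0,0,0,0]],
  ],
)

```text
clock: 2.9
position: [0.6194, 0.0373, 0.0205]
ee_rot: [0.084, 3.14, 0.0]
force: [-0.3, 0.4, 1.1]
width: 0.652
gripper_force: 0.0
```

Emit:
arm_command(
  targets=[
    [[0,0,0,0,0,0],[0,0,0,0,0,0],[0,0,0,0,0,0],[0,0,0,0,0,0],[0,0,0,0,0,0]],
  ],
  jaw=0,
  newtons=25,
)

```text
clock: 3.52
position: [0.6192, 0.0372, 0.0203]
ee_rot: [0.085, 3.14, 0.0]
force: [0.1, -0.7, -0.5]
width: 0.165
gripper_force: 0.0
```

Emit:
arm_command(
  targets=[
    [[0,0,0,0,0,0],[0,0,0,0,0,0],[0,0,0,0,0,0],[0,0,-0.04,0,0,0],[0,0,-0.04,0,0,0],[0,0,0,0,0,0]],
  ],
)

```text
clock: 4.28
position: [0.6213, 0.0372, 0.1034]
ee_rot: [0.085, 3.135, 0.001]
force: [0.3, -0.2, -0.7]
width: 0.087
gripper_force: 25.0
```

```bash
python3 go.py 505.2 -327.4 100 -3.0
```

```text
turn [ 0.001  0.006 -0.002] shift now [ 0.0963 -0.3703  0.0024] shift after turn [ 0.0969 -0.3701  0.0034] clock 4.275 pos [0.6213 0.0372 0.1034]
```

Emit:
arm_command(
  targets=[
    [[0.045,0,0,0,0,0],[0.05,-0.02,0,0,0,0],[0,-0.055,0,0,0,0],[0,-0.055,0,0,0,0],[0,-0.055,0,0,0,0],[0,-0.055,0,0,0,0],[0,-0.055,0,0,0,0],[0,-0.05,0,0,0,0],[0,-0.025,0,0,0,0],[0,0,0,0,0,0]],
  ],
)

```text
clock: 5.52
position: [0.5029, -0.3297, 0.0992]
ee_rot: [-0.091, -3.139, 0.001]
force: [-0.3, 1.0, -1.0]
width: 0.084
gripper_force: 25.0
```

```bash
python3 go.py 505.2 -327.4 33 -3.0;  python3 - <<'E'
from h import *
im=snap('side','s2.png'); cv2.imwrite('pics/s2c.png',cv2.resize(cv2.imread('pics/s2.png')[60:270,240:520],None,fx=2.8,fy=2.8))
E
```

```text
turn [-0.001 -0.001 -0.006] shift now [-0.0023  0.0025  0.0662] shift after turn [-0.0022  0.0024  0.0662] clock 5.525 pos [ 0.5029 -0.3297  0.0992]
```

View pics/s2c.png

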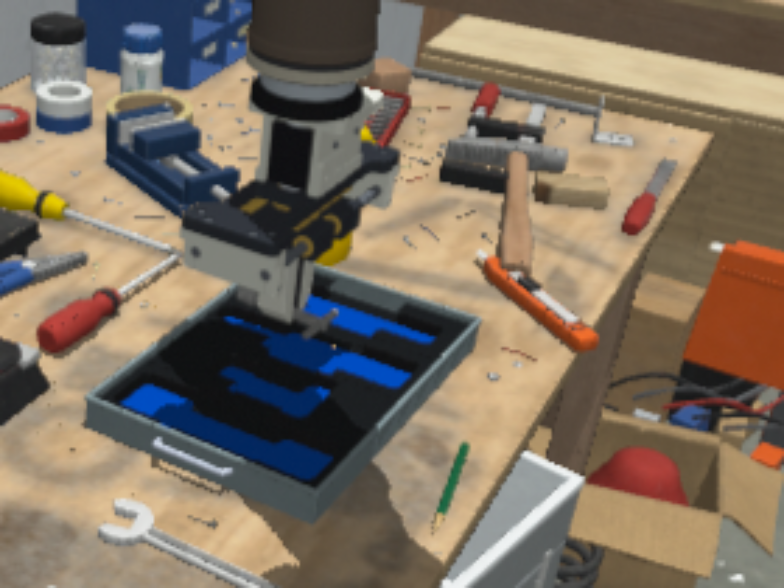

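The key is held level above the tray, bar towards the robot (crop 325,325). Lowering it into its recess.

Emit:
arm_command(
  targets=[
    [[-0.002,0.0025,0.03,0,0,-0.005],[0,0,0.025,0,0,0],[0,0,0.0115,0,0,0],[0,0,0,0,0,0]],
  ],
)

```text
clock: 6.08
position: [0.5065, -0.3236, 0.0331]
ee_rot: [-0.075, -3.14, -0.002]
force: [-1.2, -0.2, -0.5]
width: 0.087
gripper_force: 25.0
```

```bash
python3 go.py 505.2 -327.4 32 -3.0; python3 go.py 456 82.5 60 5.4
```

```text
turn [ 0.001 -0.001  0.005] shift now [ 0.0011 -0.0038  0.0011] shift after turn [ 0.0011 -0.0038  0.0011] clock 6.075 pos [ 0.5065 -0.3236  0.0331]
turn [ 0.001 -0.001 -0.142] shift now [ 0.0698  0.4033 -0.0264] shift after turn [ 0.012   0.4091 -0.0269] clock 6.075 pos [ 0.5065 -0.3236  0.0331]
```

Emit:
arm_command(
  targets=[
    [[0.001,-0.0035,0.001,0,0,0.005],[0,0,0,0,0,0],[0,0,0,0,0,0]],
  ],
)

```text
clock: 6.45
position: [0.5056, -0.3285, 0.0333]
ee_rot: [0.085, 3.14, -0.001]
force: [-0.6, 0.6, -1.0]
width: 0.084
gripper_force: 25.0
```

Emit:
arm_command(
  targets=[
    [[0,0,0,0,0,0],[0,0,0,0,0,0],[0,0,0,0,0,0],[0,0,-0.03,0,0,0],[0,0,-0.035,0,0,0],[0,0,-0.01,0,0,0],[0,0,0,0,0,0]],
  ],
  jaw=0.03,
)

```text
clock: 7.32
position: [0.5056, -0.3284, 0.108]
ee_rot: [0.085, 3.139, -0.001]
force: [-0.1, 0.4, 0.1]
width: 0.326
gripper_force: 0.0
```

```bash
python3 go.py 456 82.5 60 5.4
```

```text
turn [-0.     0.001 -0.148] shift now [0.0717 0.4076 0.0478] shift after turn [0.0107 0.4137 0.048 ] clock 7.325 pos [ 0.5056 -0.3284  0.108 ]
```

Emit:
arm_command(
  targets=[
    [[0,0,0,0,0,-0.148],[0.002,0.059,0,0,0,0],[0.002,0.059,0,0,0,0],[0.002,0.059,0,0,0,0],[0.002,0.059,0,0,0,0],[0.001,0.059,0,0,0,0],[0.001,0.059,0,0,0,0],[0.001,0.045,0,0,0,0],[0,0.015,0.02,0,0,0],[0,0,0.028,0,0,0]],
  ],
  jaw=0.05,
)

```text
clock: 8.57
position: [0.455, 0.0849, 0.0586]
ee_rot: [0.153, -3.138, -0.001]
force: [0.0, 0.3, 0.1]
width: 0.543
gripper_force: 0.0
```

Emit:
arm_command(
  targets=[
    [[0,0,0,0,0,0],[0,0,0,0,0,0]],
  ],
)

```text
clock: 8.82
position: [0.4553, 0.0824, 0.0597]
ee_rot: [0.147, -3.137, 0.001]
force: [0.2, -0.5, -0.1]
width: 0.544
gripper_force: 0.0
```

```bash
python3 go.py 456 82.5 20.5 5.4;  python3 - <<'E'
from h import *
im=snap('side','s3.png'); a=cv2.imread('pics/s3.png');cv2.imwrite('pics/s3c.png',np.hstack([cv2.resize(x,(390,400)) for x in(a[210:400,160:345],a[130:260,255:425])]))
E
```

```text
turn [-0.    -0.001 -0.001] shift now [-0.0007  0.      0.0392] shift after turn [-0.0007 -0.      0.0392] clock 8.825 pos [0.4553 0.0824 0.0597]
```

View pics/s3c.png

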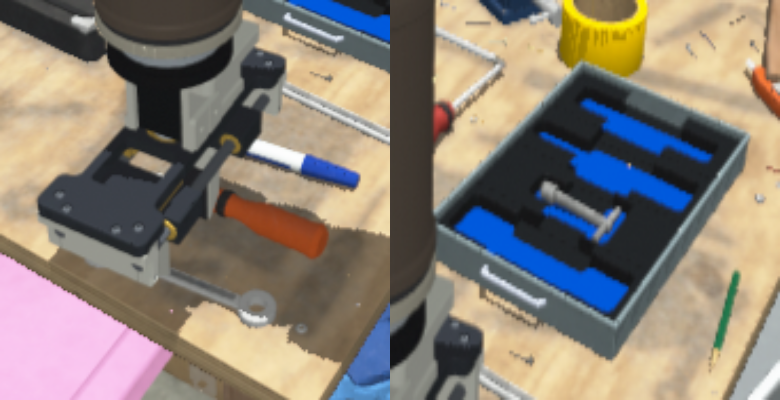

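The right crop shows the key lying in its T recess. The left crop shows the jaws over the spanner's shank, with the ring at (257,308) and the screwdriver clear.

Emit:
arm_command(
  targets=[
    [[-0.0005,0,0.025,0,0,0],[0,0,0.0145,0,0,0],[0,0,0,0,0,0],[0,0,0,0,0,0]],
  ],
)

```text
clock: 9.38
position: [0.4562, 0.0828, 0.0205]
ee_rot: [-0.147, 3.138, 0.0]
force: [0.7, -0.8, 0.1]
width: 0.547
gripper_force: 0.0
```

Emit:
arm_command(
  targets=[
    [[0,0,0,0,0,0],[0,0,0,0,0,0],[0,0,0,0,0,0],[0,0,0,0,0,0],[0,0,0,0,0,0],[0,0,0,0,0,0],[0,0,0,0,0,0],[0,0,0,0,0,0]],
  ],
  jaw=0,
  newtons=30,
)

```text
clock: 10.38
position: [0.456, 0.0829, 0.0202]
ee_rot: [0.148, -3.138, -0.0]
force: [-0.7, 0.9, 0.3]
width: 0.1
gripper_force: 30.0
```

Emit:
arm_command(
  targets=[
    [[0,0,-0.03,0,0,0],[0,0,-0.045,0,0,0],[0,0,0,0,0,0.147],[0,0,0,0,0,0],[0,0,0,0,0,0]],
  ],
)

```text
clock: 11.0
position: [0.4555, 0.0828, 0.0947]
ee_rot: [-0.078, -3.14, 0.001]
force: [-0.2, 1.2, -0.2]
width: 0.104
gripper_force: 30.0
```

```bash
python3 go.py 508.9 -257.7 95 -3.0
```

```text
turn [-0.001 -0.001  0.003] shift now [-7.020e-02 -3.374e-01 -2.000e-04] shift after turn [-7.110e-02 -3.372e-01 -3.000e-04] clock 11.0 pos [0.4555 0.0828 0.0947]
```

Emit:
arm_command(
  targets=[
    [[-0.011,-0.05,0,0,0,0],[-0.011,-0.055,0,0,0,0],[-0.011,-0.055,0,0,0,0],[-0.011,-0.055,0,0,0,0],[-0.011,-0.055,0,0,0,0],[-0.011,-0.045,0,0,0,0],[-0.005,-0.022,0,0,0,0],[0,0,0,0,0,0],[0,0,0,0,0,0]],
  ],
)

```text
clock: 12.12
position: [0.5089, -0.2554, 0.0947]
ee_rot: [-0.079, -3.139, -0.002]
force: [-0.2, 1.0, -2.0]
width: 0.103
gripper_force: 30.0
```

```bash
python3 go.py 508.9 -257.7 32.5 -3.0; python3 - <<'E'
from h import *
im=snap('side','s4.png'); cv2.imwrite('pics/s4c.png',cv2.resize(cv2.imread('pics/s4.png')[120:270,220:430],None,fx=3.2,fy=3.2))
E
```

```text
turn [ 0.002 -0.001  0.002] shift now [-0.0002 -0.0024  0.0621] shift after turn [-0.0002 -0.0023  0.0622] clock 12.125 pos [ 0.5089 -0.2554  0.0947]
```

View pics/s4c.png

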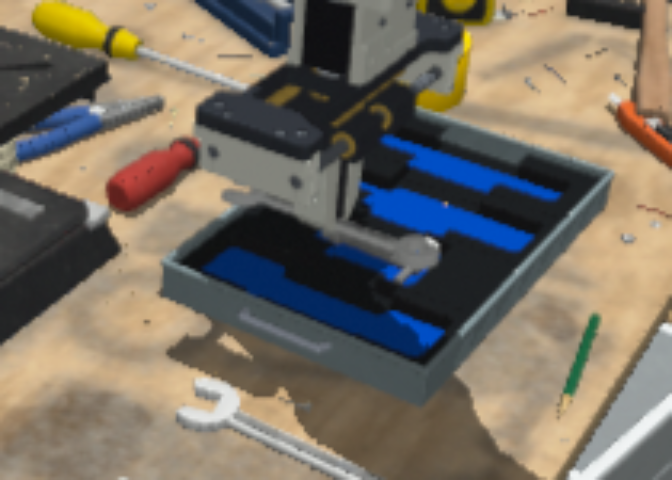

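The spanner is held level above the tray (ring at 415,250), aligned with its recess. Lowering and releasing.

Emit:
arm_command(
  targets=[
    [[0,-0.0015,0.03,0,0,0],[0,0,0.022,0,0,0],[0,0,0.01,0,0,0],[0,0,0,0,0,0],[0,0,0,0,0,0]],
  ],
)

```text
clock: 12.8
position: [0.5096, -0.2587, 0.034]
ee_rot: [0.082, 3.139, -0.0]
force: [0.5, -0.9, -0.2]
width: 0.101
gripper_force: 30.0
```

```bash
python3 go.py 508.9 -257.7 32 -3.0
```

```text
turn [-0.     0.001  0.   ] shift now [0.0007 0.001  0.002 ] shift after turn [0.0007 0.001  0.002 ] clock 12.8 pos [ 0.5096 -0.2587  0.034 ]
```

Emit:
arm_command(
  targets=[
    [[0,0.001,0.002,0,0,0],[0,0,0,0,0,0]],
  ],
)

```text
clock: 13.05
position: [0.5092, -0.2578, 0.0315]
ee_rot: [0.083, 3.14, -0.0]
force: [-0.5, 0.6, -0.7]
width: 0.102
gripper_force: 30.0
```

Emit:
arm_command(
  targets=[
    [[0,0,0,0,0,0],[0,0,0,0,0,0],[0,0,0,0,0,0],[0,0,-0.03,0,0,0],[0,0,-0.035,0,0,0],[0,0,-0.015,0,0,0],[0,0,0,0,0,0],[0,0,0,0,0,0]],
  ],
  jaw=0.028,
)

```text
clock: 14.05
position: [0.5085, -0.2575, 0.1101]
ee_rot: [-0.083, -3.139, -0.001]
force: [-0.1, 0.2, -0.2]
width: 0.302
gripper_force: 0.0
```

```bash
python3 go.py 440 9.3 80 1.2
```

```text
turn [ 0.001 -0.001 -0.074] shift now [0.0824 0.2628 0.0304] shift after turn [0.0629 0.2682 0.0301] clock 14.05 pos [ 0.5085 -0.2575  0.1101]
```

Emit:
arm_command(
  targets=[
    [[0,0,0,0,0,-0.074],[0.0105,0.05,0,0,0,0],[0.0105,0.055,0,0,0,0],[0.0105,0.055,0,0,0,0],[0.0105,0.055,0,0,0,0],[0.0105,0.035,0,0,0,0],[0.0105,0.018,0.01,0,0,0],[0,0,0.02,0,0,0],[0,0,0,0,0,0],[0,0,0,0,0,0]],
  ],
  jaw=0.052,
)

```text
clock: 15.3
position: [0.4403, 0.0084, 0.0811]
ee_rot: [0.032, -3.141, 0.0]
force: [0.1, -0.4, -0.6]
width: 0.567
gripper_force: 0.0
```

```bash
python3 go.py 440 9.3 21.5 1.2;  python3 - <<'E'
from h import *
im=snap('side','s5.png'); a=cv2.imread('pics/s5.png');cv2.imwrite('pics/s5c.png',np.hstack([cv2.resize(x,(390,400)) for x in(a[190:380,190:375],a[130:260,255:425])]))
im=snap('top','t5.png'); g=cloud(im)
# heights in the tray, minus floor
b=lambda x0,x1,y0,y1:np.round(1000*np.percentile(g[...,2][(g[...,0]>x0)&(g[...,0]<x1)&(g[...,1]>y0)&(g[...,1]<y1)],[5,50,95]))
print('spanner ring',b(.43,.46,-.275,-.24),'jaw',b(.56,.59,-.28,-.245),'key bar',b(.465,.482,-.35,-.305),'nose',b(.525,.545,-.34,-.32))
E
```

```text
turn [-0.    -0.001 -0.001] shift now [0.0002 0.001  0.0596] shift after turn [0.0003 0.0009 0.0596] clock 15.3 pos [0.4403 0.0084 0.0811]
spanner ring [ 9. 13. 20.] jaw [ 8. 12. 19.] key bar [ 9. 14. 20.] nose [ 8. 19. 26.]
```

View pics/s5c.png

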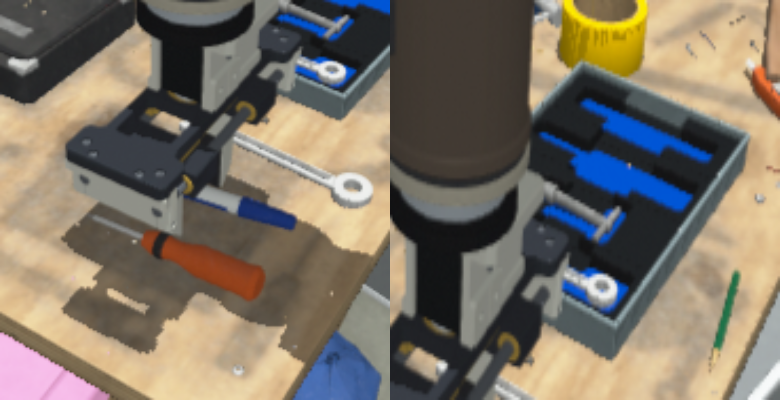

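Spanner and key tops measure about 19 and 26 mm, so both are seated. The left crop shows the gripper over the screwdriver handle. Descending.

Emit:
arm_command(
  targets=[
    [[0,0,0.02,0,0,0],[0,0,0.02,0,0,0],[0,0,0.018,0,0,0],[0,0,0,0,0,0],[0,0,0,0,0,0]],
  ],
)

```text
clock: 16.02
position: [0.4409, 0.0086, 0.0239]
ee_rot: [-0.033, 3.141, 0.0]
force: [-0.0, 0.6, -0.4]
width: 0.569
gripper_force: 0.0
```

Emit:
arm_command(
  targets=[
    [[0,0,0,0,0,0],[0,0,0,0,0,0],[0,0,0,0,0,0],[0,0,0,0,0,0],[0,0,0,0,0,0],[0,0,0,0,0,0],[0,0,0,0,0,0]],
  ],
  jaw=0,
  newtons=25,
)

```text
clock: 16.9
position: [0.4406, 0.0089, 0.0234]
ee_rot: [-0.033, 3.141, 0.0]
force: [-1.8, 1.2, 5.9]
width: 0.244
gripper_force: 24.9
```

Emit:
arm_command(
  targets=[
    [[0,0,-0.03,0,0,0],[0,0,-0.045,0,0,0],[0,0,0,0,0,0.073],[0,0,0,0,0,0],[0,0,0,0,0,0]],
  ],
)

```text
clock: 17.52
position: [0.4399, 0.0086, 0.0977]
ee_rot: [-0.079, -3.139, 0.001]
force: [0.1, -0.7, -2.1]
width: 0.24
gripper_force: 24.9
```

```bash
python3 go.py 487.6 -396.5 100 -3.0
```

```text
turn [-0.    -0.001  0.002] shift now [-0.068  -0.4022 -0.0023] shift after turn [-0.0689 -0.4021 -0.0023] clock 17.525 pos [0.4399 0.0086 0.0977]
```

Emit:
arm_command(
  targets=[
    [[-0.009,-0.045,-0.002,0,0,0],[-0.009,-0.055,0,0,0,0],[-0.009,-0.055,0,0,0,0],[-0.009,-0.055,0,0,0,0],[-0.009,-0.055,0,0,0,0],[-0.009,-0.055,0,0,0,0],[-0.009,-0.05,0,0,0,0],[-0.006,-0.032,0,0,0,0],[0,0,0,0,0,0],[0,0,0,0,0,0]],
  ],
)

```text
clock: 18.77
position: [0.4881, -0.3951, 0.0991]
ee_rot: [-0.08, -3.139, -0.003]
force: [-0.8, 1.2, -1.2]
width: 0.241
gripper_force: 24.9
```

```bash
python3 go.py 487.6 -396.5 36 -3.0; python3 - <<'E'
from h import *
im=snap('side','s6.png'); cv2.imwrite('pics/s6c.png',cv2.resize(cv2.imread('pics/s6.png')[100:250,240:450],None,fx=3.2,fy=3.2))
E
```

```text
turn [ 0.002 -0.002  0.001] shift now [ 0.0003 -0.0016  0.0631] shift after turn [ 0.0004 -0.0015  0.0631] clock 18.775 pos [ 0.4881 -0.3951  0.0991]
```

View pics/s6c.png

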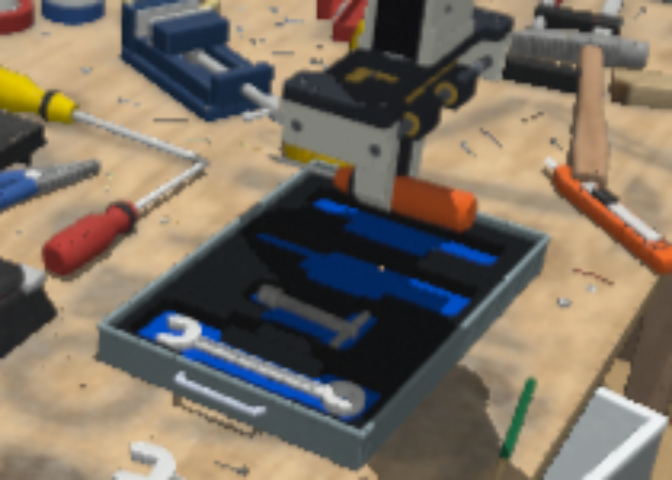

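Spanner and key lie seated, and the screwdriver handle (420,200) is held level above its recess. Lowering it.

Emit:
arm_command(
  targets=[
    [[0,-0.0005,0.025,0,0,0],[0,0,0.022,0,0,0],[0,0,0.012,0,0,0],[0,0,0.0045,0,0,0],[0,0,0,0,0,0],[0,0,0,0,0,0]],
  ],
)

```text
clock: 19.58
position: [0.4889, -0.3971, 0.0375]
ee_rot: [0.081, 3.14, -0.001]
force: [0.3, 0.1, -1.3]
width: 0.241
gripper_force: 24.9
```

```bash
python3 go.py 487.6 -396.5 34.8 -3.0
```

```text
turn [-0.001  0.001  0.001] shift now [0.0013 0.0005 0.0027] shift after turn [0.0013 0.0005 0.0027] clock 19.575 pos [ 0.4889 -0.3971  0.0375]
```

Emit:
arm_command(
  targets=[
    [[0.001,0,0.0025,0,0,0],[0,0,0,0,0,0],[0,0,0,0,0,0]],
  ],
)

```text
clock: 19.95
position: [0.4877, -0.397, 0.0346]
ee_rot: [0.081, 3.14, -0.001]
force: [0.4, -0.1, 2.4]
width: 0.247
gripper_force: 24.9
```

Emit:
arm_command(
  targets=[
    [[0,0,0,0,0,0],[0,0,0,0,0,0],[0,0,0,0,0,0],[0,0,-0.02,0,0,0],[0,0,-0.03,0,0,0],[0,0,-0.025,0,0,0],[0,0,0,0,0,0],[0,0,0,0,0,0]],
  ],
  jaw=0.036,
)

```text
clock: 20.95
position: [0.4874, -0.3966, 0.1095]
ee_rot: [0.081, 3.14, 0.0]
force: [-0.6, 0.7, -0.4]
width: 0.394
gripper_force: 0.0
```

```bash
python3 go.py 455 -57.8 80 8.5
```

```text
turn [-0.   0.  -0.2] shift now [0.0499 0.3367 0.0295] shift after turn [-0.018   0.3399  0.0295] clock 20.95 pos [ 0.4874 -0.3966  0.1095]
```

Emit:
arm_command(
  targets=[
    [[0,0,0,0,0,-0.1],[0,0,0,0,0,-0.1],[-0.003,0.055,0,0,0,0],[-0.003,0.06,0,0,0,0],[-0.003,0.06,0,0,0,0],[-0.003,0.06,0,0,0,0],[-0.003,0.06,0,0,0,0],[-0.003,0.045,0.03,0,0,0],[0,0,0,0,0,0],[0,0,0,0,0,0]],
  ],
  jaw=0.045,
)

```text
clock: 22.2
position: [0.4548, -0.0582, 0.0789]
ee_rot: [0.233, -3.132, 0.0]
force: [-0.1, 0.4, 0.0]
width: 0.494
gripper_force: 0.0
```

```bash
python3 go.py 455 -57.8 21 8.5;  python3 - <<'E'
from h import *
im=snap('side','s7.png'); a=cv2.imread('pics/s7.png');cv2.imwrite('pics/s7c.png',np.hstack([cv2.resize(x,(390,400)) for x in(a[190:380,190:375],a[130:260,255:425])]))
E
```

```text
turn [-0.    -0.001 -0.   ] shift now [-0.0004  0.0004  0.0579] shift after turn [-0.0003  0.0004  0.0579] clock 22.2 pos [ 0.4548 -0.0582  0.0789]
```

View pics/s7c.png

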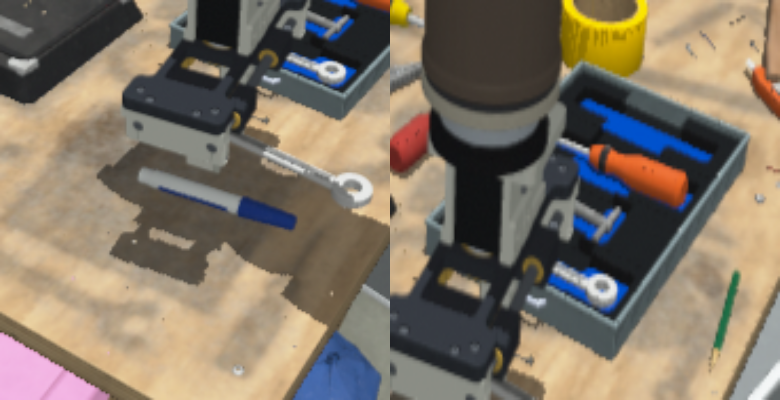

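The screwdriver lies in its recess (right crop 640,175). The marker is undisturbed under the jaws (left crop 215,200). Descending.

Emit:
arm_command(
  targets=[
    [[0,0,0.02,0,0,0],[0,0,0.02,0,0,0],[0,0,0.018,0,0,0],[0,0,0,0,0,0],[0,0,0,0,0,0]],
  ],
)

```text
clock: 22.88
position: [0.4554, -0.0587, 0.0218]
ee_rot: [-0.23, 3.133, -0.0]
force: [-0.0, 0.4, -0.7]
width: 0.489
gripper_force: 0.0
```

Emit:
arm_command(
  targets=[
    [[0,0,0,0,0,0],[0,0,0,0,0,0],[0,0,0,0,0,0],[0,0,0,0,0,0],[0,0,0,0,0,0],[0,0,0,0,0,0],[0,0,0,0,0,0]],
  ],
  jaw=0,
  newtons=15,
)

```text
clock: 23.75
position: [0.4552, -0.0577, 0.0214]
ee_rot: [-0.233, 3.133, 0.0]
force: [-0.4, 0.1, 5.3]
width: 0.163
gripper_force: 15.0
```

Emit:
arm_command(
  targets=[
    [[0,0,-0.03,0,0,0],[0,0,-0.045,0,0,0],[0,0,0,0,0,0.1],[0,0,0,0,0,0.1],[0,0,0,0,0,0],[0,0,0,0,0,0]],
  ],
)

```text
clock: 24.5
position: [0.4549, -0.0578, 0.096]
ee_rot: [-0.078, -3.14, 0.0]
force: [-0.5, -0.2, -0.2]
width: 0.167
gripper_force: 15.0
```

```bash
python3 go.py 497.9 -467 100 -3.0
```

```text
turn [-0.    -0.     0.003] shift now [-0.0632 -0.4066 -0.004 ] shift after turn [-0.0643 -0.4064 -0.004 ] clock 24.5 pos [ 0.4549 -0.0578  0.096 ]
```

Emit:
arm_command(
  targets=[
    [[-0.009,-0.045,-0.004,0,0,0.003],[-0.009,-0.055,0,0,0,0],[-0.008,-0.055,0,0,0,0],[-0.008,-0.055,0,0,0,0],[-0.008,-0.055,0,0,0,0],[-0.008,-0.055,0,0,0,0],[-0.008,-0.05,0,0,0,0],[-0.006,-0.036,0,0,0,0],[0,0,0,0,0,0],[0,0,0,0,0,0]],
  ],
)

```text
clock: 25.75
position: [0.4967, -0.4658, 0.0995]
ee_rot: [-0.085, -3.14, -0.002]
force: [-0.5, -0.2, -0.1]
width: 0.162
gripper_force: 15.0
```

Emit:
arm_command(
  targets=[
    [[0,0,0.025,0,0,0],[0,0,0.015,0,0,0],[0,0,0,0,0,0],[0,0,0,0,0,0]],
  ],
)

```text
clock: 26.25
position: [0.4972, -0.4666, 0.0608]
ee_rot: [0.085, 3.14, -0.0]
force: [0.0, 0.2, -0.1]
width: 0.163
gripper_force: 15.0
```

```bash
python3 go.py 497.9 -467 33 -3.0;  python3 - <<'E'
from h import *
im=snap('side','s8.png'); cv2.imwrite('pics/s8c.png',cv2.resize(cv2.imread('pics/s8.png')[100:250,240:450],None,fx=3.2,fy=3.2))
E
```

```text
turn [-0.     0.001 -0.002] shift now [-0.0007 -0.0003  0.0278] shift after turn [-0.0007 -0.0003  0.0278] clock 26.25 pos [ 0.4972 -0.4666  0.0608]
```

View pics/s8c.png

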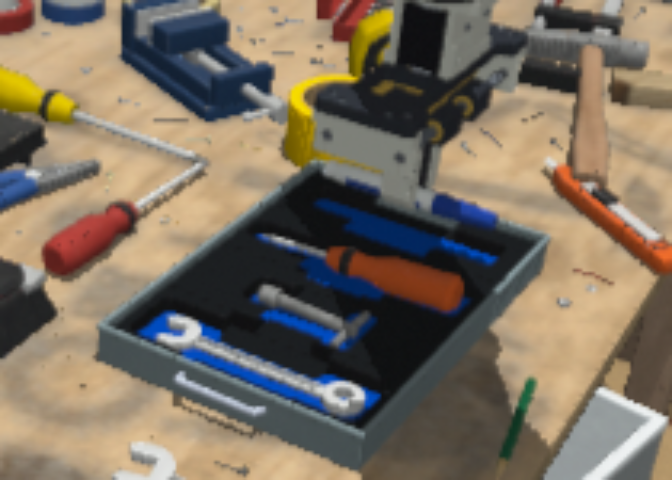

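The marker is held over its slot and the other three are seated. I'll check the yellow tape roll's height against the gripper body before lowering further.

```bash
python3 - <<'E'
from h import *
im=np.load('/tmp/top.npy',allow_pickle=True).item(); g=cloud(im)
m=(g[...,0]>.45)&(g[...,0]<.6)&(g[...,1]<-.5)&(g[...,1]>-.66)&(g[...,2]>.015)&(g[...,2]<.2)
p=g[m]; print(np.percentile(p[:,2],[50,90,99]), p[p[:,2]>.03].min(0),p[p[:,2]>.03].max(0))
E
```

```text
[0.03108817 0.04870788 0.05085356] [ 0.45216281 -0.63258677  0.03005205] [ 0.59994017 -0.50049768  0.0526322 ]
```

The roll is 50 mm high and the body stays at 80 mm or more, so it clears.

Emit:
arm_command(
  targets=[
    [[-0.0005,0,0.015,0,0,0],[0,0,0.0095,0,0,0],[0,0,0.0035,0,0,0],[0,0,0,0,0,0],[0,0,0,0,0,0]],
  ],
)

```text
clock: 26.92
position: [0.4973, -0.4667, 0.032]
ee_rot: [-0.086, -3.14, -0.0]
force: [-0.6, 0.3, 0.3]
width: 0.161
gripper_force: 15.0
```

```bash
python3 go.py 497.9 -467 32.5 -3.0
```

```text
turn [ 0.    -0.    -0.003] shift now [-0.0007 -0.0003 -0.0005] shift after turn [-0.0007 -0.0003 -0.0005] clock 26.925 pos [ 0.4973 -0.4667  0.032 ]
```

Release, rise, and move clear (away from the press head, towards the robot and +y).

Emit:
arm_command(
  targets=[
    [[0,0,0,0,0,0],[0,0,0,0,0,0],[0,0,0,0,0,0],[0,0,-0.02,0,0,0],[0,0,-0.04,0,0,0],[0,0,-0.05,0,0,0],[0,0,0,0,0,0]],
  ],
  jaw=0.028,
)

```text
clock: 27.8
position: [0.4995, -0.469, 0.1485]
ee_rot: [0.086, 3.133, -0.009]
force: [-0.2, 0.2, -0.7]
width: 0.302
gripper_force: 0.0
```

Emit:
arm_command(
  targets=[
    [[0.01,0.05,-0.01,0,0,0],[0.01,0.055,-0.01,0,0,0],[0.01,0.055,0,0,0,0],[0.01,0.055,0,0,0,0],[0.01,0.055,0,0,0,0],[0,0.055,0,0,0,0],[0,0.055,0,0,0,0],[0,0.055,0,0,0,0],[0,0.03,0,0,0,0],[0,0,0,0,0,0]],
  ],
)

```text
clock: 29.05
position: [0.473, 0.003, 0.1627]
ee_rot: [0.079, 3.14, 0.001]
force: [-0.7, -1.0, -0.4]
width: 0.304
gripper_force: 0.0
```

```bash
python3 - <<'E'
from h import *
im=snap('top','t9.png'); g=cloud(im)
cv2.imwrite('pics/t9c.png',cv2.resize(cv2.imread('pics/t9.png')[150:310,240:440],None,fx=3.6,fy=3.6,interpolation=cv2.INTER_CUBIC))
b=lambda x0,x1,y0,y1:np.round(1000*np.percentile(g[...,2][(g[...,0]>x0)&(g[...,0]<x1)&(g[...,1]>y0)&(g[...,1]<y1)],[50,95]))
print('marker near',b(.44,.46,-.475,-.455),'far',b(.53,.55,-.48,-.46),'sd handle',b(.44,.46,-.405,-.385),b(.5,.51,-.407,-.387))
print(arm.observe()['clock'])
E
```

```text
marker near [23. 27.] far [24. 28.] sd handle [34. 37.] [28. 33.]
29.1
```

View pics/t9c.png

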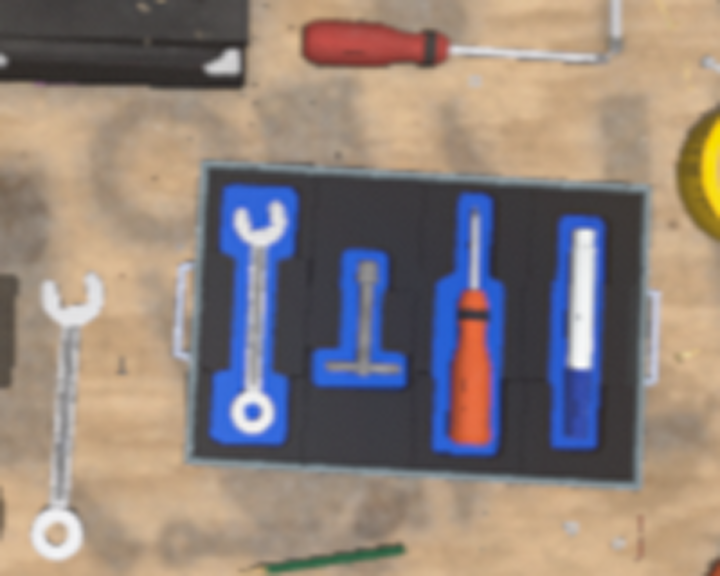

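All four tools lie within their blue outlines: spanner (255,320), key (366,320), screwdriver (473,330) and marker (580,330). Their heights match seated tools (marker top 27 mm, handle top 37 mm). The big spanner and red screwdriver are untouched. Handing in.

```bash
python3 -c "
from cell import arm
print(arm.sign_off())"
```

```text
the job is handed in; nothing more can be done
None
```

The chuck key, small spanner, orange screwdriver and marker each lie flat in their own recess, the big spanner and red screwdriver were not moved, and the job was handed in at about 29 s of the 112 s allowed.

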